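Load a connecting rod from the parts bin into the clamping fixture

ROBOT

A 6-joint arm with a two-finger parallel gripper is mounted at the origin on the work surface. World frame = base frame: x ahead of the robot, y to its left, z up, the work surface at z = 0. Lengths are in m, angles in rad, forces in N, time in s.
With the tool pointing down it reaches from about 0.275 to 0.75 m from the base axis. Payload 10.2 kg.
Tool frame: the origin (TCP) lies between the finger pads; the fingertips stand 11 mm ahead of it and the grasp point (between the pads) lies 8 mm behind it (r.finger_overhang is the z of the fingertips in the tool frame, in m); z points along the fingers, y is the line along which they close (so a half turn about z gives the same grasp; the last joint's range is limited). The gripper opens to 88 mm and grips with 3 to 60 N. Pads are 18 mm wide; open, the fingers measure 123 mm over their backs; the gripper's body (75 mm by 187 mm) begins 45 mm behind the grasp point.
Start: joints at [-1.459, 0.313, 1.498, -0, 1.331, -0.223], TCP at [0.172, -0.496, 0.223] pointing down, gripper open.
Joint ranges: [-2.94, 2.94], [-0.97, 2.17], [0.19, 2.56], [-1.23, 4.37], [0.02, 3.11], [-2.88, 2.88]. Speed limits (rad/s): [2.39, 2.39, 3.01, 3.14, 3.14, 3.14].

INTERFACE

Orientations are given as a rotation vector (axis times angle).
In Python, from bench import r, camera gives the robot as it stands.
- The arm moves only by the shell command python3 -m jog 'ROWS'. ROWS is text: rows parted by semicolons, each of 7 numbers parted by spaces: the shift along the tool's x, y, z in mm, then the turn, a rotation vector about the tool's x, y, z in rad, then the gripper command: -1 is fully open, 1 is shut, values between are in proportion. A call has 1 to 5 rows; each row is the pose to reach, as a shift and turn from the pose commanded when the call began, along the tool's axes at that moment; what a row does not reach only later rows make up. A row lasts 1/8 s, in which the tool goes at most 62.5 mm and 10.7 degrees, less where a joint would pass 70% of its speed; a pose out of reach is approached as far as the arm can. A call with a gripper value outside its range is refused whole. The fingers move at their own pace and stop on an object; the grip force is fixed at half the most. Time passes only in rows, so rows that repeat a pose let the fingers close. It gives the time, the measured TCP pose, the force, the opening and the grip force at its end, in the units of the state.
- r.get_state(): the state, without advancing time (a new reading comes with each control period).
- camera(name): name is "scene" or "top" or "wrist"; returns a dict with "image" (420x560x3 uint8, blue, green, red), "z_map" (420x560 float32, m along the optical axis (not along the pixel's ray), 0 where there is no reading), "intrinsics" (3x3 intrinsics, pixels), "xyz" and "rotation" of the camera in the world. Camera axes: x right, y up, looking along -z (the intrinsics and any distortion apply to the point x, -y, -z); pixel columns grow to the right and rows downward; lengths in m; the calibration is good to about 2 mm. A picture is of the moment at which its call begins.
- r.job_done(): hands the job in; it is judged then, once.
The state is a dict: "time": time; "qpos": joint angles; "dq": joint speeds; "joint_torque": joint torques, N m; "tcp_pos": TCP position; "ee_rot": TCP orientation; "wrist_force": force on the tool from outside, world axes, zero at the start; "torque": the same for the moment, N m; "finger_gap": finger opening in m; "grasp_force": force on a finger pad.
Only numpy, scipy, OpenCV 4.12 (cv2) and the standard library are available. Lean on these libraries where they do the work, as an engineer would, in place of code of your own. Each camera call takes 0.05 s, during which the arm holds its last target. There are 200 camera calls.

TASK

From the blue bin under the wire shelf, pick out the one connecting rod that has a large eye at one end and a small eye at the other, and lay it flat, without dropping it, in the fixture so that the large eye sits centred in the wide fork and the small eye centred in the narrow fork, right down on the rests. Let go of it, then swing the fixture's clamp arm all the way down over it. Leave the other parts in the bin, and do not knock over or shift the oil bottle.

Things in the scene. Friction and masses are not known exactly. Their poses are not given: they have to be found in the camera images.
- station: Blue bin with a wire shelf above, fixed. Origin on the table under the row of parts; x to the back of the bin, z up. Floor 4 mm high; inside x -100..125, y -190..190 mm; front wall 32 mm high, sides 45 (60 at x>10), back 60. Wire shelf 289-301 mm up, from x -32 (front edge) to 180, y +-225; posts at x 165, y +-216. Parts lie half under it: reach in with the tool leaning back.
- conrod: Part to load: steel rod 0.3 kg, 22 mm thick, lying flat among four long parts about 90 mm apart, in any order. Shank 16 mm wide joins a large eye (46 mm across) at x +55 mm and a small eye (30 mm) at x -55. Eyes look dark with a light centre. Origin on the underside, midway between the eyes; x towards the large eye (in the bin: to the back), z up; balance point x +6 mm, free shank x -40..32.
- conrod_far (a point): Centre of the connecting rod's large eye, on its underside.
- conrod_near (a point): Centre of the connecting rod's small eye, on its underside.
- link_small: Another long part in the bin, to be left there: same as the connecting rod, but with a small eye (30 mm across) at both ends. Origin on its underside, at the middle.
- link_large: Another long part in the bin, to be left there: same as the connecting rod, but with a large eye (46 mm across) at both ends. Origin on its underside, at the middle.
- bar: Another long part in the bin, to be left there: plain square steel bar 22 x 22 x 150 mm along its x. Origin on its underside, at the middle.
- bush_a: Small steel bush, 18 mm across and 18 mm high, standing near the back wall of the bin; to be left in the bin. Origin under its centre.
- bush_b: A second bush like bush_a.
- fixture: Fixed clamping fixture. Origin on the table; x from the narrow fork (near the robot) to the wide fork and clamp hinge, z up. Base plate x -88..158, y +-50, 15 mm high. Each fork: dark steel rest, 26 mm long in x, top 35 mm above the table, between two cheeks 8 mm thick, tops 49 mm above the table. Hinge bracket x 110..140, y +-18, 84 mm high.
- wide_fork (a point): Centre of the wide fork's rest, on its top face (x +55 of the fixture, 35 mm above the table); 56 mm between its cheeks.
- narrow_fork (a point): Centre of the narrow fork's rest, on its top face (x -55 of the fixture, 35 mm above the table); 40 mm between its cheeks.
- clamp (a joint): Clamp arm angle: 0 upright, negative leaning away, grows as it swings towards the robot and down over the rod; 1.57 fully down (level, its pad about 1 mm above the large eye when the rod lies right). Starts at -0.2 to 0.1; stiff, stays where left. Arm 12 mm thick, 14 wide, with a round black grip 22 mm across from 70 to 120 mm from the hinge.
- clamp_hinge (a point): Middle of the clamp's hinge axis (parallel to the fixture's y), at x +125 of the fixture, 72 mm above the table.
- clamp_grip (a point): On the axis of the clamp arm's black grip, 105 mm from the hinge.
- oil_bottle: White bottle with a black cap, 56 mm across and 160 mm high, standing between the bin and the fixture. Origin under its centre.
Not all that is in view belongs to the job. Leave any green look-alike of the bar alone. Leave any green look-alike of the conrod alone.

How it is judged:
On the way, in this order (a step that is already met when the one before it is completed fails the run):
1. the connecting rod has been lifted out of the bin (height (world z) of conrod above 0.08 m), for 0.1 s.
2. the connecting rod lies in its forks, released, with the clamp still open (horizontal distance between conrod_far and wide_fork below 0.01 m and horizontal distance between conrod_near and narrow_fork below 0.01 m and z of conrod in the frame of fixture between 0.031 and 0.039 m and angle between conrod's own z axis and vertical below 0.08 rad and contact force between the fingers and conrod below 0.1 N and value of joint clamp below 1.2 rad), for 0.2 s.
3. the clamp is down (value of joint clamp above 1.5 rad), for 0.2 s.
At the end, for the whole second after the job is handed in: The rod lies flat (0.08 rad) at rest on both rests (underside 31 to 39 mm above the table), large eye within 10 mm of the wide fork's centre, small eye within 10 mm of the narrow fork's; clamp joint above 1.50; the other links, the bar and both bushes are in the bin (horizontal distance between conrod_far and wide_fork below 0.01 m and horizontal distance between conrod_near and narrow_fork below 0.01 m and z of conrod in the frame of fixture between 0.031 and 0.039 m and angle between conrod's own z axis and vertical below 0.08 rad and value of joint clamp above 1.5 rad and linear speed of conrod below 0.02 m/s and x of link_small in the frame of station between -0.1 and 0.125 m and y of link_small in the frame of station between -0.19 and 0.19 m and z of each of link_small, link_large, bar, bush_a, bush_b in the frame of station below 0.06 m and x of link_large in the frame of station between -0.1 and 0.125 m and y of link_large in the frame of station between -0.19 and 0.19 m and x of bar in the frame of station between -0.1 and 0.125 m and y of bar in the frame of station between -0.19 and 0.19 m and x of bush_a in the frame of station between -0.1 and 0.125 m and y of bush_a in the frame of station between -0.19 and 0.19 m and x of bush_b in the frame of station between -0.1 and 0.125 m and y of bush_b in the frame of station between -0.19 and 0.19 m); the robot touches nothing.
It fails at once if the oil bottle is knocked over or shifted by more than 40 mm (angle between oil_bottle's own z axis and vertical above 0.5 rad or distance of oil_bottle from where it was at the start of the episode above 0.04 m).
It fails at once if the connecting rod is dropped (falls freely by more than about 13 mm) (linear speed of conrod above 0.5 m/s and contact force between the fingers and conrod below 0.1 N).
It also fails if it takes over 61 s, if anything falls off the work surface, if the arm or the gripper's body presses on something with over 40 N, if the wrist force passes 120 N, or if a joint passes its speed limit or range.

## Working session

There is one attempt and no reset: what is moved stays moved. The work goes in short steps, Python scripts to look and compute and a shell command to move; the robot and the scene stay as the last step left them, time stands still between calls to the robot, and variables do not carry over. Pictures are saved under pics/ and viewed, at most 10 in all, crops included, and the job is handed in when it is done.

```bash
mkdir -p pics; ls; cat > h.py <<'E'
import numpy as np, cv2
from bench import r, camera
from scipy.spatial.transform import Rotation as R
def pts(c):
    K=c["intrinsics"];z=c["z_map"];v,u=np.mgrid[:z.shape[0],:z.shape[1]]
    p=np.stack([(u-K[0,2])/K[0,0]*z,-(v-K[1,2])/K[1,1]*z,-z],-1)
    Rm=np.array(c["rotation"]); Rm=Rm if Rm.shape==(3,3) else R.from_rotvec(Rm).as_matrix()
    return p@Rm.T+np.array(c["xyz"])
E
python3 - <<'E'
from h import *
for n in ["scene","top"]:
    c=camera(n); cv2.imwrite(f"pics/{n}0.png",c["image"]); np.savez(f"{n}0.npz",**c)
    print(n,c["xyz"],c["rotation"],c["intrinsics"], (c["z_map"]>0).mean())
print(r.get_state())
E
```

```text
pics
scene [ 1.06546278 -0.47315994  1.28033811] [0.49112225 0.22921871 0.88236885] [[507.61405362   0.         288.09970845]
 [  0.         507.61405362 201.5815925 ]
 [  0.           0.           1.        ]] 0.9959183673469387
top [ 0.44238209 -0.08383513  1.54990851] [ 0.04804252 -0.04788795 -1.55880129] [[541.90021546   0.         279.10086444]
 [  0.         541.90021546 209.53865249]
 [  0.           0.           1.        ]] 0.996062925170068
{'time': 0.1, 'qpos': array([-1.45938088e+00,  3.13393976e-01,  1.49834096e+00,  1.40576795e-05,
        1.33100519e+00, -2.23389930e-01]), 'dq': array([-1.23590773e-03, -8.97803064e-04, -2.73743770e-03, -6.62137804e-04,
       -5.21940475e-05, -1.45019790e-04]), 'joint_torque': array([ 1.95051733e-03, -4.02818120e+01, -2.52646118e+01,  6.94764359e-02,
        3.42449849e-02, -6.10088637e-05]), 'tcp_pos': array([ 0.17247787, -0.49561376,  0.22262593]), 'ee_rot': array([-3.09654786e+00, -5.23262227e-01, -1.22230340e-04]), 'wrist_force': array([-0.1911307 ,  0.04636581,  1.00598198]), 'torque': array([-0.00585749,  0.00076211,  0.00166377]), 'grasp_force': 0.0, 'finger_gap': 0.08801473175345902}
```

View pics/scene0.png

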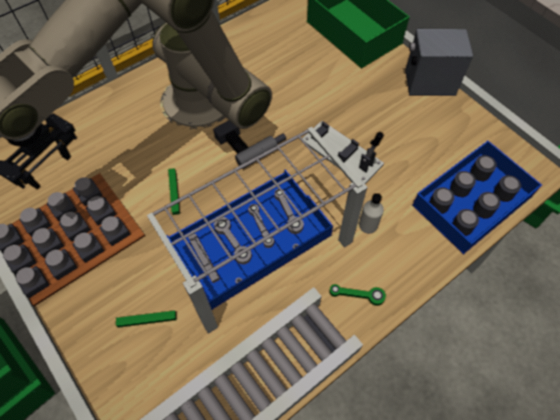

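View pics/top0.png

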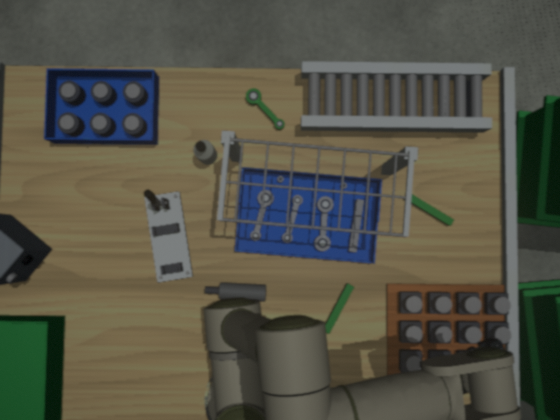

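The top view shows four parts in the bin: A with eyes at (265,198)/(256,236), B at (297,200)/(288,238), C at (325,204)/(322,242), and the bar at (357,225). C looks large at both ends and B small at both. A looks large at the far end and small at the near end, so it is the likely conrod. I'll confirm that with a crop.

```bash
python3 - <<'E'
from h import *
c=dict(np.load("top0.npz")); im=c["image"]
a=cv2.resize(im[155:270,225:390],None,fx=4.5,fy=4.5,interpolation=cv2.INTER_CUBIC)
cv2.imwrite("pics/crop.png",a)
P=pts(c)
for n,(u,v) in dict(Afar=(265,198),Anear=(256,236),Bfar=(297,200),Bnear=(288,238),Cfar=(325,204),Cnear=(322,242),fxw=(166,229),fxn=(172,268),bottle=(205,150),grip=(151,200),post=(228,138),tbl=(450,260),shelfL=(228,232)).items(): print(n,P[v,u].round(3))
E
```

```text
Afar [ 0.568 -0.043  0.027]
Anear [ 0.46  -0.019  0.027]
Bfar [ 0.563 -0.133  0.027]
Bnear [ 0.456 -0.109  0.022]
Cfar [ 0.553 -0.213  0.022]
Cnear [ 0.446 -0.205  0.024]
fxw [0.477 0.232 0.035]
fxn [0.368 0.214 0.027]
bottle [0.685 0.115 0.126]
grip [0.548 0.247 0.159]
post [0.684 0.038 0.301]
tbl [ 0.399 -0.572 -0.001]
shelfL [0.471 0.062 0.006]
```

View pics/crop.png

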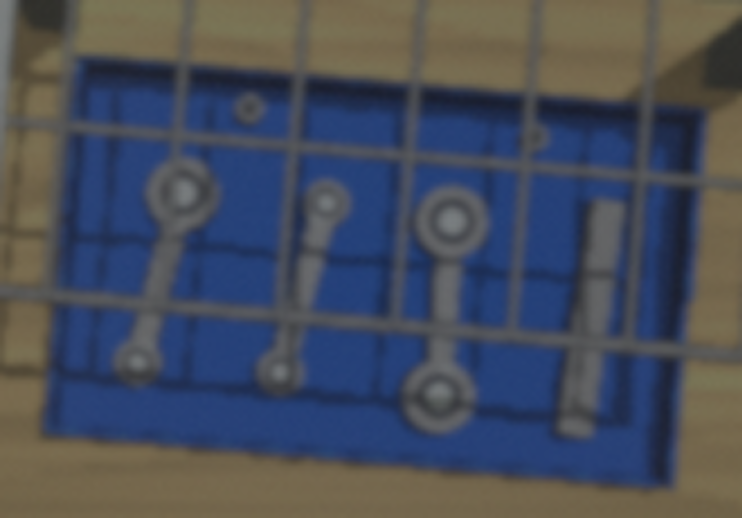

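The crop confirms it. A has a large far eye at crop (183,190) and a small near eye at (138,362), B has two small eyes, and C has two large eyes. So the conrod is A. Next I'll measure the rod, bin and fixture.

```bash
cat >> h.py <<'E'
def rect(q):
    (cx,cy),(w,h),a=cv2.minAreaRect(q.astype(np.float32)*1000); 
    if w<h: w,h,a=h,w,a+90
    a=(a+90)%180-90
    return np.round([cx,cy,w,h,a],1)
def biggest(m):
    n,l,s,_=cv2.connectedComponentsWithStats(m.astype(np.uint8)); return l==1+s[1:,4].argmax()
def rod(P,im,box):
    v,u=np.mgrid[:P.shape[0],:P.shape[1]]; hsv=cv2.cvtColor(im,cv2.COLOR_BGR2HSV)
    m=(u>box[0])&(u<box[1])&(v>box[2])&(v<box[3])&(hsv[...,1]<110)&(P[...,2]<0.045)
    return m
E
python3 - <<'E'
from h import *
c=dict(np.load("top0.npz")); im=c["image"]; P=pts(c); hsv=cv2.cvtColor(im,cv2.COLOR_BGR2HSV)
v,u=np.mgrid[:420,:560]
m=rod(P,im,(247,277,188,246)); m=cv2.morphologyEx(m.astype(np.uint8),cv2.MORPH_CLOSE,np.ones((5,5)))>0
m=biggest(m); q=P[m]; print("rod n",m.sum(),"z",np.percentile(q[:,2],[10,50,90]).round(4))
# rays on plane z=.026
K=c["intrinsics"];Rm=R.from_rotvec(c["rotation"]).as_matrix()
def ray(uv,z):
    uv=np.atleast_2d(uv).astype(float); d=np.c_[(uv[:,0]-K[0,2])/K[0,0],-(uv[:,1]-K[1,2])/K[1,1],-np.ones(len(uv))]@Rm.T
    return c["xyz"]+d*((z-c["xyz"][2])/d[:,2])[:,None]
q=ray(np.c_[u[m],v[m]],.026)[:,:2]; rc=rect(q); print("rod rect",rc)
# width profile along axis
mu=q.mean(0); a=np.radians(rc[4]); ax=np.array([np.cos(a),np.sin(a)]); t=(q-rc[:2]/1000)@ax; s=(q-rc[:2]/1000)@[-ax[1],ax[0]]
for b in np.arange(-.08,.08,.01):
    k=(t>=b)&(t<b+.01)
    if k.sum(): print(round(b,3),(np.array([s[k].min(),s[k].max()])*1000).round(0),k.sum())
# eye centres: bright spot centroid
g=cv2.cvtColor(im,cv2.COLOR_BGR2GRAY).astype(float)
for n,(x,y) in dict(far=(265.6,197.2),near=(255.7,235.4)).items():
    k=(np.hypot(u-x,v-y)<3.5); w=np.clip(g[k]-np.percentile(g[k],40),0,None); uv=[(u[k]*w).sum()/w.sum(),(v[k]*w).sum()/w.sum()]; print(n,np.round(uv,1),ray(uv,.026).round(4))
# bin
b=(hsv[...,0]>105)&(hsv[...,0]<130)&(hsv[...,1]>130)&(u>225)&(u<395)&(v>155)&(v<270)
print("bin rect",rect(P[b][:,:2][P[b][:,2]<.07]))
# fixture
f=(u>135)&(u<200)&(v>185)&(v<290)&(P[...,2]>.009)&(P[...,2]<.021)&(hsv[...,1]<80); f=biggest(f)
print("fix",f.sum(),rect(ray(np.c_[u[f],v[f]],.015)[:,:2]),np.median(P[f][:,2]))
d=(u>140)&(u<200)&(v>185)&(v<290)&(P[...,2]>.028)
for lo,hi in [(.028,.04),(.04,.06),(.06,.1),(.1,.25)]:
    k=d&(P[...,2]>lo)&(P[...,2]<hi); print(lo,hi,k.sum(),rect(P[k][:,:2]) if k.sum()>3 else "")
E
```

```text
rod n 528 z [0.006  0.0257 0.2985]
rod rect [519.3 -38.3 147.5  53.9  -9.9]
-0.08 [ 4. 21.] 10
-0.07 [-3. 26.] 38
-0.06 [-2. 27.] 37
-0.05 [-0. 22.] 28
-0.04 [ 0. 20.] 26
-0.03 [-27.  22.] 35
-0.02 [-15.  23.] 35
-0.01 [-1. 16.] 24
-0.0 [-2. 16.] 24
0.01 [-3. 15.] 24
0.02 [-6. 17.] 30
0.03 [-16.  25.] 47
0.04 [-20.  26.] 58
0.05 [-19.  27.] 59
0.06 [-14.  24.] 44
0.07 [-6. 11.] 9
far [265.6 197.4] [[ 0.5697 -0.0446  0.026 ]]
near [255.2 234.7] [[ 0.4643 -0.0168  0.026 ]]
bin rect [ 519.5 -163.1  385.3  228.9   85.8]
fix 2161 [457.4 228.9 244.5 101.3  10.2] 0.014553193190631086
0.028 0.04 325 [455.5 225.4 200.7  71.4  16.6]
0.04 0.06 154 [457.2 229.7 205.9  74.2  10.7]
0.06 0.1 104 [541.3 243.2  42.8  28.2 -59.6]
0.1 0.25 135 [558.4 246.4  32.   19.9  21.7]
```

```bash
cat >> h.py <<'E'
def tool(yaw,lean):  # tool x forward along yaw, z down, leaning back by lean
    return R.from_euler('z',yaw,degrees=True)*R.from_matrix(np.diag([1.,-1,-1]))*R.from_euler('y',lean)
def row(xyz,yaw,lean):
    s=r.get_state(); T=R.from_rotvec(s["ee_rot"]); d=T.inv().apply(np.array(xyz)-s["tcp_pos"])*1000
    w=(T.inv()*tool(yaw,lean)).as_rotvec(); print("row",d.round(1),w.round(3))
    print(" tcp",s["tcp_pos"].round(4),"t",s["time"])
E
python3 - <<'E'
from h import *
print(tool(-14.8,.4).apply([0,0,1]), tool(-14.8,.4).apply([0,1,0]))
row((.38,-.03,.22),-14.8,.4)
E
```

```text
[ 0.37649876 -0.09947526 -0.92106099] [-0.25544576 -0.96682339  0.        ]
row [ 349.  -371.6    3.1] [-0.12   0.388  0.585]
 tcp [ 0.1725 -0.4956  0.2226] t 0.1
```

```bash
python3 -m jog '349 -372 3 -0.12 0.388 0.585 -0.1;349 -372 3 -0.12 0.388 0.585 -0.1;349 -372 3 -0.12 0.388 0.585 -0.1;349 -372 3 -0.12 0.388 0.585 -0.1;349 -372 3 -0.12 0.388 0.585 -0.1'; python3 -c "
from h import *
row((.38,-.03,.22),-14.8,.4)"
```

```text
time: 0.72
tcp_pos: [0.2992, -0.2085, 0.2208]
ee_rot: [3.002, -0.397, 0.61]
wrist_force: [0.2, -0.1, 0.1]
finger_gap: 0.0487
grasp_force: 0.0
row [  28.9 -193.3   13. ] [ 0.002 -0.001 -0.004]
 tcp [ 0.2992 -0.2085  0.2208] t 0.725
```

```bash
python3 -m jog '29 -193 13 0 0 0 -0.1;29 -193 13 0 0 0 -0.1;29 -193 13 0 0 0 -0.1;29 -193 13 0 0 0 -0.1;29 -193 13 0 0 0 -0.1'; python3 - <<'E'
from h import *
row((.38,-.03,.22),-14.8,.4)
row((.483,-.022,.111),-14.8,.4)
c=camera("wrist"); cv2.imwrite("pics/w1.png",c["image"]); np.savez("w1.npz",**c); print(c["xyz"],c["rotation"])
E
```

```text
time: 1.35
tcp_pos: [0.3797, -0.0301, 0.2201]
ee_rot: [3.005, -0.383, 0.608]
wrist_force: [-0.3, -0.4, -0.5]
finger_gap: 0.0487
grasp_force: 0.0
row [ 0.2 -0.2  0.2] [-0.001  0.     0.005]
 tcp [ 0.3797 -0.0301  0.2201] t 1.35
row [ 47.8 -34.  138.6] [-0.001  0.     0.005]
 tcp [ 0.3797 -0.0301  0.2201] t 1.35
[ 0.38491303 -0.03130188  0.39755207] [ 0.07167869 -0.09695516 -1.82236046]
```

View pics/w1.png

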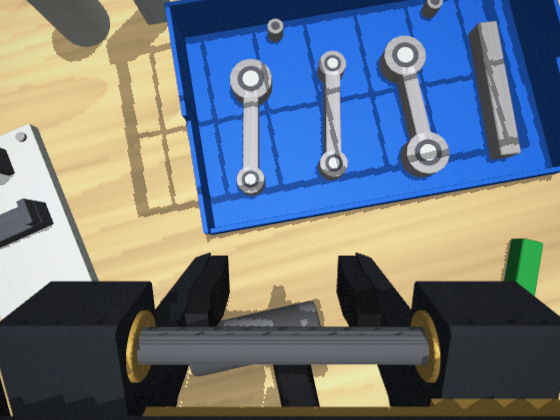

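The wrist view shows the conrod's large eye at (250,77) and small eye at (250,180), with both fingers in sight. I'll measure the rod from here.

```bash
python3 - <<'E'
from h import *
c=dict(np.load("w1.npz")); K=c["intrinsics"];Rm=R.from_rotvec(c["rotation"]).as_matrix(); im=c["image"]; P=pts(c)
def ray(uv,z):
    d=Rm@np.array([(uv[0]-K[0,2])/K[0,0],-(uv[1]-K[1,2])/K[1,1],-1]); return c["xyz"]+d*((z-c["xyz"][2])/d[2])
hsv=cv2.cvtColor(im,cv2.COLOR_BGR2HSV); e=[]
for x,y,rd in [(250,77,24),(250,180,16)]:
    v,u=np.mgrid[:420,:560]; k=(np.hypot(u-x,v-y)<7)&(hsv[...,2]>200); uv=(u[k].mean(),v[k].mean())
    print(np.round(uv,1),k.sum(),ray(uv,.026).round(4),"depth z",np.median(P[...,2][k]).round(4)); e.append(ray(uv,.026)[:2])
d=e[0]-e[1]; yaw=np.degrees(np.arctan2(d[1],d[0])); mid=(e[0]+e[1])/2; print(np.hypot(*d),yaw,mid)
z=tool(yaw,.4).apply([0,0,1]); G=np.r_[mid,.028]
for b in (.1,0): row(G+(.008-b)*z,yaw,.4)
E
```

```text
[250.  77.] 145 [ 0.5682 -0.0434  0.026 ] depth z 0.0258
[249.9 178.5] 86 [ 0.4608 -0.0165  0.026 ] depth z 0.0256
0.1107573198031552 -14.030728587296325 [ 0.51450859 -0.0299654 ]
row [ 45.2 -35.2 135.7] [ 0.006  0.    -0.01 ]
 tcp [ 0.3795 -0.0312  0.2202] t 1.4
row [ 45.2 -35.7 235.7] [ 0.006  0.    -0.01 ]
 tcp [ 0.3795 -0.0312  0.2202] t 1.4
```

```bash
python3 -m jog '45 -35 136 0 0 -0.01 -0.1;45 -35 136 0 0 -0.01 -0.1;45 -35 136 0 0 -0.01 -0.1;45 -35 136 0 0 -0.01 -0.1;45 -35 136 0 0 -0.01 -0.1'; python3 - <<'E'
from h import *
yaw=-14.0; z=tool(yaw,.4).apply([0,0,1]); G=np.array([.5145,-.030,.028])
row(G+.008*z,yaw,.4)
E
```

```text
time: 2.02
tcp_pos: [0.4795, -0.0233, 0.1135]
ee_rot: [3.002, -0.377, 0.609]
wrist_force: [0.5, -0.8, 0.3]
finger_gap: 0.0482
grasp_force: 0.0
row [ -0.6  -2.7 100.6] [ 0.007 -0.001 -0.004]
 tcp [ 0.4795 -0.0233  0.1135] t 2.025
```

```bash
python3 -m jog '0 -2.5 40 0.005 0 -0.004 -0.1;0 -2.5 80 0.005 0 -0.004 -0.1;0 -2.5 100 0.005 0 -0.004 -0.1;0 -2.5 100 0.005 0 -0.004 -0.1;0 -2.5 100 0.005 0 -0.004 -0.1'; python3 - <<'E'
from h import *
yaw=-14.0; z=tool(yaw,.4).apply([0,0,1]); G=np.array([.5145,-.030,.028])
row(G+.008*z,yaw,.4)
c=camera("wrist"); cv2.imwrite("pics/w2.png",c["image"])
E
```

```text
time: 2.65
tcp_pos: [0.5183, -0.0304, 0.0221]
ee_rot: [3.007, -0.368, 0.613]
wrist_force: [-0.4, 0.0, -0.1]
finger_gap: 0.0485
grasp_force: 0.0
row [-1.1  0.5  1.1] [ 0.002 -0.002  0.001]
 tcp [ 0.5183 -0.0304  0.0221] t 2.65
```

View pics/w2.png

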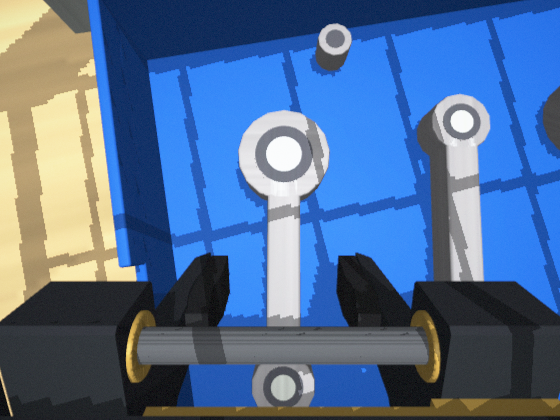

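The shank runs at column 284, midway between the fingers (228 and 338), with the eyes at (284,153) and (284,386). It's well centred, so I'll close the gripper.

```bash
python3 -m jog '0 0 1 0 0 0 1;0 0 1 0 0 0 1;0 0 1 0 0 0 1;0 0 1 0 0 0 1;0 0 1 0 0 0 1'; python3 - <<'E'
from h import *
s=r.get_state(); p=s["tcp_pos"]
row(p+[-.01,0,.085],-14.0,.4)
E
```

```text
time: 3.32
tcp_pos: [0.5184, -0.0301, 0.0195]
ee_rot: [3.008, -0.368, 0.61]
wrist_force: [-0.0, -0.1, 0.8]
finger_gap: 0.0012
grasp_force: 0.0
row [ 24.2   2.6 -82.1] [ 0.002 -0.     0.002]
 tcp [ 0.5184 -0.0301  0.0195] t 3.325
```

```bash
python3 - <<'E'
from h import *
print(r.finger_overhang, r.get_state()["finger_gap"], r.get_state()["grasp_force"])
c=camera("wrist"); cv2.imwrite("pics/w3.png",c["image"]); P=pts(c)
for u,v in [(284,200),(284,240),(284,300),(250,60)]: print(u,v,P[v,u].round(4))
E
```

```text
0.011 0.001200401344435104 0.0
284 200 [ 0.5446 -0.0374  0.0251]
284 240 [ 0.526  -0.0328  0.0246]
284 300 [ 0.5026 -0.0268  0.0504]
250 60 [ 0.6289 -0.0388  0.0036]
```

View pics/w3.png

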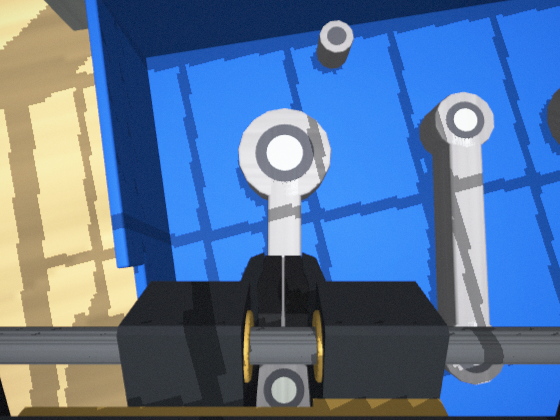

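```bash
python3 - <<'E'
from h import *
c=camera("wrist"); P=pts(c)
s=r.get_state(); T=R.from_rotvec(s["ee_rot"])
for u in (268,275,284,292,300):
  for v in (252,257,262,270,280): print(u,v,P[v,u].round(4),(T.inv().apply(P[v,u]-s["tcp_pos"])*1000).round(1))
E
```

```text
268 252 [ 0.5224 -0.0242  0.0261] [ 4.7 -6.7 -5.1]
268 257 [ 0.5204 -0.0241  0.0377] [  7.4  -6.2 -16.5]
268 262 [ 0.5184 -0.0239  0.043 ] [  7.7  -6.  -22.2]
268 270 [ 0.5156 -0.0234  0.0497] [  7.7  -5.7 -29.5]
268 280 [ 0.5124 -0.023   0.0585] [  8.2  -5.4 -38.8]
275 252 [ 0.5216 -0.0273  0.0249] [ 4.2 -3.4 -4. ]
275 257 [ 0.5197 -0.0271  0.0395] [  8.2  -3.1 -18.2]
275 262 [ 0.5177 -0.0267  0.0426] [  7.5  -3.1 -21.8]
275 270 [ 0.5149 -0.0262  0.0505] [  8.   -2.9 -30.2]
275 280 [ 0.5117 -0.0255  0.0575] [  7.7  -2.7 -38. ]
284 252 [ 0.5206 -0.0315  0.0255] [ 4.5  0.8 -4.5]
284 257 [ 0.5187 -0.0309  0.0386] [  7.8   0.8 -17.3]
284 262 [ 0.5168 -0.0304  0.0434] [  7.9   0.7 -22.5]
284 270 [ 0.5141 -0.0297  0.0507] [  8.1   0.7 -30.3]
284 280 [ 0.5106 -0.0288  0.0546] [  6.3   0.7 -35.4]
292 252 [ 0.5196 -0.0351  0.0252] [ 4.4  4.6 -4.2]
292 257 [ 0.5179 -0.0343  0.0392] [  8.    4.2 -17.9]
292 262 [ 0.516  -0.0337  0.043 ] [  7.7   4.1 -22.2]
292 270 [ 0.5133 -0.0328  0.0514] [  8.4   3.9 -31. ]
292 280 [ 0.5101 -0.0318  0.057 ] [  7.5   3.7 -37.5]
300 252 [ 0.5187 -0.0388  0.0252] [ 4.4  8.4 -4.2]
300 257 [ 0.5164 -0.0383  0.0242] [ 1.8  8.4 -4.2]
300 262 [ 0.5152 -0.0369  0.044 ] [  8.1   7.5 -23. ]
300 270 [ 0.5125 -0.0359  0.05  ] [  7.8   7.2 -29.8]
300 280 [ 0.5094 -0.0347  0.058 ] [  7.9   6.7 -38.3]
```

The fingers closed on nothing. Depth puts the real fingertips about 15 mm behind the TCP instead of 11 mm ahead of it, so they shut just above the rod (its top is at z≈26 mm). I'll open and go deeper along the tool axis, watching the force.

```bash
python3 -m jog '0 0 0 0 0 0 -0.1;0 0 0 0 0 0 -0.1;0 0 0 0 0 0 -0.1;0 0 4 0 0 0 -0.1;0 0 8 0 0 0 -0.1'; python3 -m jog '0 0 3 0 0 0 -0.1;0 0 5 0 0 0 -0.1;0 0 5 0 0 0 -0.1'
```

```text
time: 4.05
tcp_pos: [0.5216, -0.0309, 0.0119]
ee_rot: [3.008, -0.368, 0.61]
wrist_force: [-0.5, 0.1, 1.6]
finger_gap: 0.0477
grasp_force: 0.0
time: 4.42
tcp_pos: [0.5233, -0.0314, 0.0074]
ee_rot: [3.008, -0.368, 0.609]
wrist_force: [0.7, 0.7, -0.1]
finger_gap: 0.0483
grasp_force: 0.0
```

```bash
python3 -m jog '0 0 4 0 0 0 -0.1;0 0 7 0 0 0 -0.1;0 0 7 0 0 0 -0.1'; python3 -m jog '0 0 2 0 0 0 -0.1;0 0 3 0 0 0 -0.1;0 0 3 0 0 0 -0.1'; python3 - <<'E'
from h import *
c=camera("wrist"); P=pts(c); im=c["image"]
s=r.get_state(); T=R.from_rotvec(s["ee_rot"]); print(s["wrist_force"].round(1))
for u in (205,215,345,355):
  for v in range(246,276,5): print(u,v,P[v,u].round(4),(T.inv().apply(P[v,u]-s["tcp_pos"])*1000).round(1))
E
```

```text
time: 4.8
tcp_pos: [0.526, -0.032, 0.0009]
ee_rot: [3.008, -0.368, 0.609]
wrist_force: [-0.4, -0.0, 0.6]
finger_gap: 0.0486
grasp_force: 0.0
time: 5.18
tcp_pos: [0.5271, -0.0323, -0.0017]
ee_rot: [3.008, -0.368, 0.61]
wrist_force: [0.3, -0.6, -0.1]
finger_gap: 0.0488
grasp_force: 0.0
[-0.1 -0.2  0. ]
205 246 [0.541  0.002  0.0033] [  6.7 -36.7  -2.6]
205 251 [0.5387 0.0023 0.0043] [  5.  -36.4  -4.4]
205 256 [ 5.36e-01 -4.00e-04  1.98e-02] [  9.2 -33.1 -19.5]
205 261 [ 0.5339 -0.0009  0.0244] [  9.2 -32.  -24.4]
205 266 [ 0.5319 -0.0008  0.0259] [  8.  -31.7 -26.6]
205 271 [ 0.53   -0.0011  0.0293] [  7.7 -30.9 -30.4]
215 246 [ 0.5399 -0.0026  0.0034] [  6.7 -31.9  -2.7]
215 251 [ 0.5376 -0.002   0.0033] [  4.5 -31.9  -3.5]
215 256 [ 0.535  -0.0041  0.0174] [  8.2 -29.2 -17.2]
215 261 [ 0.5329 -0.0044  0.0217] [  8.1 -28.4 -22. ]
215 266 [ 0.5309 -0.0048  0.026 ] [  8.  -27.6 -26.6]
215 271 [ 0.529  -0.0051  0.03  ] [  8.  -26.8 -31. ]
345 246 [ 0.525  -0.0624  0.0039] [ 6.9 29.7 -3. ]
345 251 [ 0.5227 -0.062   0.0025] [ 4.2 29.9 -2.6]
345 256 [ 0.5213 -0.0592  0.0165] [  7.8  27.5 -16.3]
345 261 [ 0.5196 -0.0579  0.0212] [  7.8  26.7 -21.4]
345 266 [ 0.518  -0.0566  0.0258] [  7.9  25.8 -26.3]
345 271 [ 0.5164 -0.0556  0.0289] [  7.4  25.3 -29.9]
355 246 [ 0.5239 -0.067   0.0043] [ 7.  34.4 -3.3]
355 251 [ 0.5216 -0.0663  0.0043] [ 4.9 34.4 -4.2]
355 256 [ 0.5203 -0.0634  0.0166] [  7.8  31.9 -16.4]
355 261 [ 0.5187 -0.0619  0.0216] [  8.   30.8 -21.8]
355 266 [ 0.517  -0.0606  0.0255] [  7.8  30.  -26. ]
355 271 [ 0.5155 -0.0595  0.0289] [  7.4  29.3 -29.9]
```

The fingertips now sit about 9–15 mm above the table, down alongside the shank, so I'll close.

```bash
python3 -m jog '0 0 0 0 0 0 1;0 0 0 0 0 0 1;0 0 0 0 0 0 1;0 0 0 0 0 0 1;0 0 0 0 0 0 1'; python3 - <<'E'
from h import *
s=r.get_state(); p=s["tcp_pos"]
row(p+[0,0,.04],-14.0,.4); row(p+[-.02,0,.12],-14.0,.4)
E
```

```text
time: 5.85
tcp_pos: [0.5272, -0.0323, -0.0016]
ee_rot: [3.008, -0.368, 0.61]
wrist_force: [-0.7, -0.7, 0.2]
finger_gap: 0.0157
grasp_force: 30.0
row [ 15.6   0.1 -36.8] [ 0.002 -0.     0.001]
 tcp [ 0.5272 -0.0323 -0.0016] t 5.85
row [  28.9    5.1 -118.1] [ 0.002 -0.     0.001]
 tcp [ 0.5272 -0.0323 -0.0016] t 5.85
```

```bash
python3 -m jog '4 0 -9 0 0 0 1;10 0 -24 0 0 0 1;17 0 -41 0 0 0 1;17 0 -41 0 0 0 1'; python3 -m jog '-12 0 -16 0 0 0 1;-34 0 -47 0 0 0 1;-68 0 -94 0 0 0 1;-68 0 -94 0 0 0 1;-68 0 -94 0 0 0 1'; python3 - <<'E'
from h import *
c=camera("wrist"); cv2.imwrite("pics/w4.png",c["image"]); np.savez("w4.npz",**c)
s=r.get_state(); print(s["tcp_pos"],s["finger_gap"],s["grasp_force"])
E
```

```text
time: 6.35
tcp_pos: [0.5273, -0.0322, 0.0439]
ee_rot: [3.007, -0.367, 0.613]
wrist_force: [0.5, -0.6, -2.8]
finger_gap: 0.0159
grasp_force: 30.0
time: 6.98
tcp_pos: [0.4308, -0.0082, 0.1026]
ee_rot: [3.008, -0.368, 0.61]
wrist_force: [0.4, -1.0, -3.7]
finger_gap: 0.0157
grasp_force: 30.0
[ 0.43088313 -0.00822304  0.10220941] 0.015883353515003487 29.99791311129229
```

View pics/w4.png

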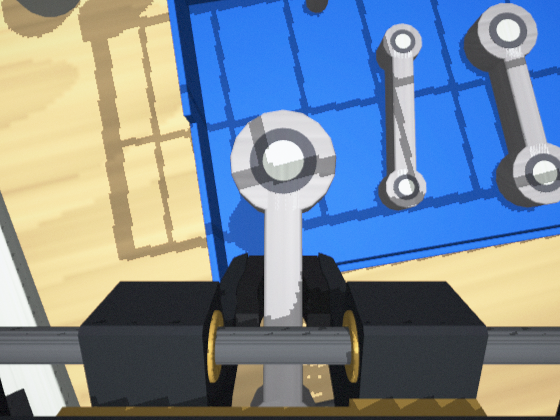

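The rod is gripped and clear of the bin, with its large eye at (282,158). I'll check its attitude in the grip and work out the placement.

```bash
python3 - <<'E'
from h import *
c=dict(np.load("w4.npz")); P=pts(c); im=c["image"]; s=r.get_state(); T=R.from_rotvec(s["ee_rot"])
hsv=cv2.cvtColor(im,cv2.COLOR_BGR2HSV); v,u=np.mgrid[:420,:560]
m=(hsv[...,1]<60)&(u>225)&(u<340)&(v>105)&(v<318)&(P[...,2]>.09)&(P[...,2]<.16)&(hsv[...,2]>70)
m&=~((v>250)&((u<266)|(u>302)))
m=biggest(m); q=P[m]; A=np.c_[q[:,:2],np.ones(len(q))]; k=np.linalg.lstsq(A,q[:,2],rcond=None)[0]; res=q[:,2]-A@k; g=abs(res)<.003; k=np.linalg.lstsq(A[g],q[g,2],rcond=None)[0]
print("n",g.sum(),"slope",k[:2].round(3))
K=c["intrinsics"];Rm=R.from_rotvec(c["rotation"]).as_matrix()
eye=biggest(m&(v<215)); cn=max(cv2.findContours(eye.astype(np.uint8),0,1)[0],key=cv2.contourArea)
(ex,ey),rad=cv2.minEnclosingCircle(cn[cn[:,0,1]<190]); 
w=(np.hypot(u-282,v-158)<17)&(hsv[...,2]>190)&(hsv[...,1]<40); print("circle",ex,ey,rad,"bright",u[w].mean(),v[w].mean())
def onp(x,y):
    d=Rm@np.array([(x-K[0,2])/K[0,0],-(y-K[1,2])/K[1,1],-1]); C=c["xyz"]; t=(k[0]*C[0]+k[1]*C[1]+k[2]-C[2])/(d[2]-k[0]*d[0]-k[1]*d[1]); return C+t*d
sh=[]
for vv in (225,235,245,255,265,275,285,295,305):
    uu=u[vv][m[vv]]; sh.append(onp((uu.min()+uu.max())/2,vv)); w_=uu.max()-uu.min()
    
sh=np.array(sh); far=onp(ex,ey); d=far-sh.mean(0); print("far",far.round(4),"yaw",np.degrees(np.arctan2(d[1],d[0])),"yaw shank",np.degrees(np.arctan(np.polyfit(sh[:,0],sh[:,1],1)[0])))
print("far top in tool mm",(T.inv().apply(far-s["tcp_pos"])*1000).round(1),"bright:",(T.inv().apply(onp(u[w].mean(),v[w].mean())-s["tcp_pos"])*1000).round(1))
fw=np.array([np.cos(np.radians(-14)),np.sin(np.radians(-14))]); print("pitch along rod",k[:2]@fw,"across",k[:2]@[-fw[1],fw[0]])
# expected from pick: far (.5682,-.0434,.026) with pick tcp
Tp=R.from_rotvec([3.008,-.368,.610]); print("expected tool",(Tp.inv().apply(np.array([.5682,-.0434,.026])-[.5272,-.0323,-.0016])*1000).round(1))
E
```

```text
n 12392 slope [ 0.003 -0.001]
circle 282.7221984863281 161.82733154296875 52.94282531738281 bright 282.0 158.0
far [ 0.4703 -0.0182  0.1296] yaw -13.67439073659939 yaw shank -13.075785805421189
far top in tool mm [48.2  0.2 -9.4] bright: [49.7 -0.1 -8.8]
pitch along rod 0.0034276985359836974 across -0.0006430408288202709
expected tool [49.9  0.9 -8.9]
```

```bash
cat >> h.py <<'E'
OFF=np.array([49.7,.5,-9.0])/1000
def place(wide,yaw): # tcp for large eye over wide (underside z=wide[2])
    return np.array(wide)+[0,0,.022]-tool(yaw,.4).apply(OFF)
E
python3 - <<'E'
from h import *
T=R.from_rotvec(r.get_state()["ee_rot"]); x=T.apply([1,0,0]); y=T.apply([0,1,0]); z=T.apply([0,0,1]); print("yaw",np.degrees(np.arctan2(-y[0],-y[1]))*1, "lean",np.arcsin(x[2]),"roll",y[2])
p=place((.4771,.2324,.035),10.2); print(p)
row(p+[-.06,-.01,.11],10.2,.4)
E
```

```text
yaw 13.96916997277553 lean 0.39924657243425227 roll 0.0021525151659040204
[0.43540757 0.22540638 0.02935636]
row [ -84.7 -203.5  -76.5] [ 0.166  0.001 -0.388]
 tcp [ 0.4309 -0.0082  0.1022] t 7.025
```

```bash
python3 -m jog '-85 -203 -76 0.166 0 -0.388 1;-85 -203 -76 0.166 0 -0.388 1;-85 -203 -76 0.166 0 -0.388 1;-85 -203 -76 0.166 0 -0.388 1;-85 -203 -76 0.166 0 -0.388 1'; python3 - <<'E'
from h import *
p=place((.4771,.2324,.035),10.2)
row(p+[-.06,-.01,.11],10.2,.4)
c=camera("wrist"); cv2.imwrite("pics/w5.png",c["image"]); np.savez("w5.npz",**c)
E
```

```text
time: 7.65
tcp_pos: [0.3743, 0.2177, 0.1386]
ee_rot: [-3.032, -0.279, -0.612]
wrist_force: [-0.7, -1.2, -3.3]
finger_gap: 0.0156
grasp_force: 30.0
row [ 0.9  2.5 -0.4] [-0.002  0.002  0.005]
 tcp [0.3743 0.2177 0.1386] t 7.65
```

View pics/w5.png

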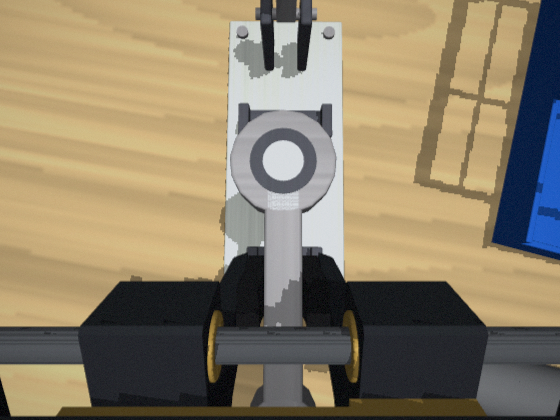

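The wrist view shows the fixture plate with its far corners at about (231,23) and (341,23), and the wide-fork cheeks at (244,105) and (326,105) beyond the held large eye at (283,160). I'll refine the fixture pose from this.

```bash
python3 - <<'E'
from h import *
c=dict(np.load("w5.npz")); P=pts(c); im=c["image"]; K=c["intrinsics"];Rm=R.from_rotvec(c["rotation"]).as_matrix(); C=c["xyz"]
hsv=cv2.cvtColor(im,cv2.COLOR_BGR2HSV); v,u=np.mgrid[:420,:560]
def ray(uv,z):
    uv=np.atleast_2d(uv).astype(float); d=np.c_[(uv[:,0]-K[0,2])/K[0,0],-(uv[:,1]-K[1,2])/K[1,1],-np.ones(len(uv))]@Rm.T
    return C+d*((z-C[2])/d[:,2])[:,None]
m=(P[...,2]>.009)&(P[...,2]<.021)&(u>200)&(u<370)&(v<260); m=biggest(m)
L=[];Rr=[]
for vv in range(40,225,5):
    uu=u[vv][m[vv]]
    if len(uu)<5: continue
    a,b=ray([[uu.min()-.5,vv],[uu.max()+.5,vv]],.015); L.append(a);Rr.append(b)
L=np.array(L);Rr=np.array(Rr); w=np.linalg.norm((L-Rr)[:,:2],axis=1); print("width mm",(np.median(w)*1000).round(1))
g=abs(w-np.median(w))<.003; L=L[g];Rr=Rr[g]; mid=(L+Rr)/2
f=np.polyfit(mid[:,0],mid[:,1],1); yaw=np.degrees(np.arctan(f[0])); print("yaw mid",yaw,"L",np.degrees(np.arctan(np.polyfit(L[:,0],L[:,1],1)[0])),"R",np.degrees(np.arctan(np.polyfit(Rr[:,0],Rr[:,1],1)[0])))
top=[]
for uu in range(240,262,3): top.append(v[:,uu][m[:,uu]].min()-.5)
for uu in range(316,334,3): top.append(v[:,uu][m[:,uu]].min()-.5)
e=ray([[285,np.median(top)]],.015)[0]; ax=np.array([np.cos(np.radians(yaw)),np.sin(np.radians(yaw))])
t=(e[:2]-mid[:,:2].mean(0))@ax; far=mid[:,:2].mean(0)+t*ax; O=far-.158*ax
print("end row",np.median(top),"origin",O.round(4),"wide",(O+.055*ax).round(4),"narrow",(O-.055*ax).round(4))
k=(P[...,2]>.042)&(P[...,2]<.056)&(v>95)&(v<150)&(u>230)&(u<340); q=P[k][:,:2]-O; n=[-ax[1],ax[0]]; print("cheeks in fixture x",np.percentile(q@ax,[2,98]).round(4),"y",np.percentile(q@n,[2,98]).round(4))
print(place(np.r_[O+.055*ax,.035],yaw))
cl=(P[...,2]>.1)&(v<60); print("clamp pts",cl.sum())
E
```

```text
width mm 99.3
yaw mid 10.167198227077087 L 10.148365254995811 R 10.185700532556403
end row 20.5 origin [0.4194 0.225 ] wide [0.4735 0.2347] narrow [0.3652 0.2153]
cheeks in fixture x [0.0451 0.0685] y [-0.0355  0.0357]
[0.43179289 0.22772792 0.02935636]
clamp pts 123
```

```bash
python3 - <<'E'
from h import *
p=place((.4738,.2345,.035),10.2); row(p+[0,0,.05],10.2,.4)
E
```

```text
row [31.2 -0.8 77. ] [-0.001  0.002  0.004]
 tcp [0.3746 0.2162 0.1383] t 7.7
```

```bash
python3 -m jog '15 0 38 0 0 0.004 1;31 -1 77 0 0 0.004 1;31 -1 77 0 0 0.004 1;31 -1 77 0 0 0.004 1;31 -1 77 0 0 0.004 1'; python3 - <<'E'
from h import *
p=place((.4738,.2345,.035),10.2); row(p+[0,0,.012],10.2,.4); row(p+[0,0,0],10.2,.4)
c=camera("wrist"); cv2.imwrite("pics/w6.png",c["image"][60:300,180:400].repeat(2,0).repeat(2,1))
E
```

```text
time: 8.32
tcp_pos: [0.4323, 0.226, 0.0812]
ee_rot: [-3.033, -0.264, -0.616]
wrist_force: [-0.1, -0.2, -2.5]
finger_gap: 0.0158
grasp_force: 30.0
row [-15.5  -1.4  36.7] [ 0.    -0.001 -0.004]
 tcp [0.4323 0.226  0.0812] t 8.325
row [-20.2  -1.4  47.7] [ 0.    -0.001 -0.004]
 tcp [0.4323 0.226  0.0812] t 8.325
```

View pics/w6.png

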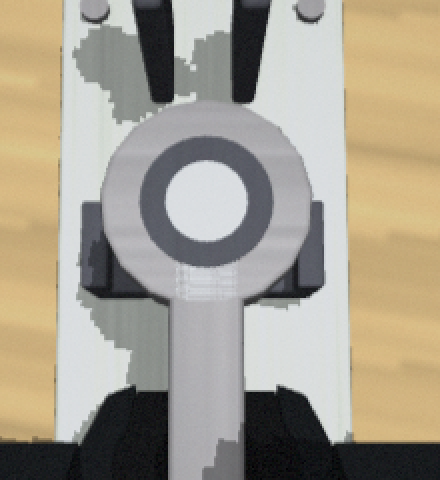

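The large eye (crop 207,202) is centred between the cheeks (82 to 325) to within about 1 mm, so I'll lower it.

```bash
python3 -m jog '-6 -1.4 15 0 0 -0.004 1;-15 -1.4 37 0 0 -0.004 1;-15 -1.4 37 0 0 -0.004 1;-18 -1.4 44 0 0 -0.004 1;-18 -1.4 44 0 0 -0.004 1'; python3 - <<'E'
from h import *
p=place((.4738,.2345,.035),10.2); row(p+[0,0,0],10.2,.4)
E
```

```text
time: 9.0
tcp_pos: [0.4326, 0.2279, 0.0332]
ee_rot: [-3.033, -0.271, -0.615]
wrist_force: [-0.6, 1.0, -3.5]
finger_gap: 0.0157
grasp_force: 30.0
row [-2.   0.3  3.3] [ 0. -0.  0.]
 tcp [0.4326 0.2279 0.0332] t 9.0
```

```bash
python3 -m jog '-0.6 0 1.4 0 0 0 1;-1.2 0 2.8 0 0 0 1;-1.2 0 2.8 0 0 0 1'; python3 -m jog '-0.4 0 0.9 0 0 0 1;-0.4 0 0.9 0 0 0 1;-0.4 0 0.9 0 0 0 1'
```

```text
time: 9.38
tcp_pos: [0.4325, 0.2279, 0.0298]
ee_rot: [-3.033, -0.271, -0.614]
wrist_force: [-1.1, -0.8, -3.1]
finger_gap: 0.0161
grasp_force: 30.0
time: 9.75
tcp_pos: [0.4326, 0.228, 0.0294]
ee_rot: [-3.033, -0.272, -0.616]
wrist_force: [-4.6, -2.5, 6.3]
finger_gap: 0.0159
grasp_force: 30.0
```

Contact is made (force now +6 N), at the expected height. I'll release to a 40 mm gap.

```bash
python3 -m jog '0 0 0 0 0 0 0.1;0 0 0 0 0 0 0.1;0 0 0 0 0 0 0.1;0 0 0 0 0 0 0.1;0 0 0 0 0 0 0.1'; python3 -m jog '0 0 -15 0 0 0 0.1;0 0 -60 0 0 0 0.1;0 0 -110 0 0 0 0.1;0 0 -110 0 0 0 0.1;0 0 -110 0 0 0 0.1'; python3 - <<'E'
from h import *
c=camera("wrist"); np.savez("w7.npz",**c); cv2.imwrite("pics/w7.png",c["image"]); P=pts(c); print(r.get_state()["wrist_force"])
E
```

```text
time: 10.38
tcp_pos: [0.4326, 0.2279, 0.0289]
ee_rot: [-3.033, -0.271, -0.615]
wrist_force: [0.5, 0.4, -0.0]
finger_gap: 0.0397
grasp_force: 0.0
time: 11.0
tcp_pos: [0.3903, 0.2203, 0.1296]
ee_rot: [-3.033, -0.271, -0.614]
wrist_force: [-0.2, 1.1, -0.6]
finger_gap: 0.0398
grasp_force: 0.0
[ 0.08983015 -0.04000335  0.53669329]
```

View pics/w7.png

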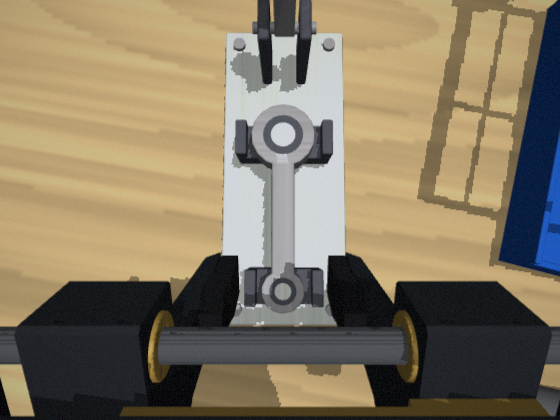

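The rod lies in both forks, large eye at (283,134) and small eye at (282,291). I'll check the numbers and find the clamp arm in the scene view.

```bash
python3 - <<'E'
from h import *
c=dict(np.load("w7.npz")); P=pts(c); K=c["intrinsics"];Rm=R.from_rotvec(c["rotation"]).as_matrix(); C=c["xyz"]; v,u=np.mgrid[:420,:560]
hsv=cv2.cvtColor(c["image"],cv2.COLOR_BGR2HSV)
def ray(uv,z):
    d=Rm@np.array([(uv[0]-K[0,2])/K[0,0],-(uv[1]-K[1,2])/K[1,1],-1]); return C+d*((z-C[2])/d[2])
ax=np.array([np.cos(np.radians(10.17)),np.sin(np.radians(10.17))]); n=np.array([-ax[1],ax[0]]); O=np.array([.4194,.225])
for x,y,rr in [(283,134,9),(282,291,8)]:
    w=(np.hypot(u-x,v-y)<rr)&(hsv[...,2]>150); q=ray((u[w].mean(),v[w].mean()),.057); print("eye",(q[:2]-O)@ax,(q[:2]-O)@n,w.sum(),"z",np.median(P[...,2][(np.hypot(u-x,v-y)<rr+6)]))
for lo,hi,uu in [(110,170,(230,250)),(110,170,(317,336)),(262,305,(240,262)),(262,305,(303,326))]:
    k=(P[...,2]>.045)&(P[...,2]<.053)&(v>lo)&(v<hi)&(u>uu[0])&(u<uu[1]); q=P[k][:,:2]-O; print("cheek",k.sum(),np.percentile(q@ax,[3,97]).round(4),np.percentile(q@n,[3,97]).round(4))
s=camera("scene"); Ps=pts(s); q=Ps[...,:2]-O; a=q@ax; b=q@n
k=(a>.06)&(a<.2)&(abs(b)<.03)&(Ps[...,2]>.09)
Z=Ps[...,2][k]; A=a[k]; B=b[k]; print("clamp n",k.sum())
for z in np.arange(.09,.22,.015):
    g=(Z>=z)&(Z<z+.015)
    if g.sum(): print(z.round(3),g.sum(),np.percentile(A[g],[5,50,95]).round(3),np.percentile(B[g],[5,95]).round(3))
cv2.imwrite("pics/s8.png",cv2.resize(s["image"][90:220,270:420],None,fx=4,fy=4,interpolation=cv2.INTER_CUBIC))
E
```

```text
eye 0.05489798661201302 0.0004721170419912444 249 z 0.05667968578883126
eye -0.05502678828187158 0.0004982774783447984 117 z 0.056681842684900896
cheek 389 [0.0435 0.0684] [0.028  0.0358]
cheek 385 [0.0435 0.0678] [-0.0357 -0.0282]
cheek 424 [-0.0644 -0.0413] [0.0201 0.0279]
cheek 405 [-0.0643 -0.0413] [-0.0274 -0.0201]
clamp n 173
0.09 16 [0.127 0.133 0.138] [-0.009  0.001]
0.105 16 [0.131 0.137 0.141] [-0.009  0.004]
0.12 14 [0.13  0.139 0.143] [-0.011 -0.005]
0.135 25 [0.127 0.139 0.151] [-0.012 -0.001]
0.15 25 [0.135 0.145 0.152] [-0.013 -0.003]
0.165 27 [0.137 0.147 0.154] [-0.011 -0.002]
0.18 49 [0.137 0.147 0.156] [-0.01   0.008]
0.195 1 [0.14 0.14 0.14] [-0.004 -0.004]
```

View pics/s8.png

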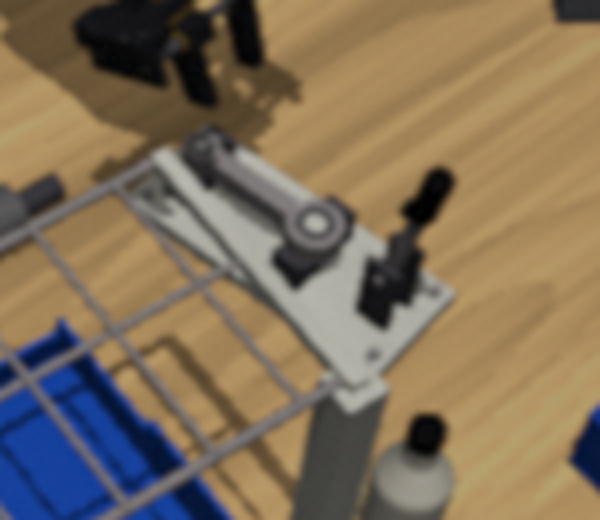

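The rod is seated: both eyes are within 0.6 mm of the fork centres and the top is at 56.7 mm. The clamp arm leans away at about -0.15 rad, with its grip (crop 430,195) at fixture x≈141 mm, z≈176 mm. I'll straddle the grip with the fingers.

```bash
cat >> h.py <<'E'
O=np.array([.4194,.225]); FY=10.17
def fx(x,z,back=.025): # tcp so that tool point z=-25mm lies at fixture (x,0,z)
    a=np.radians(FY); return np.r_[O+x*np.array([np.cos(a),np.sin(a)]),z]+back*tool(FY,.4).apply([0,0,1])
E
python3 - <<'E'
from h import *
row(fx(.141,.176,-.055),FY,.4)
E
```

```text
row [175.4   0.6 -32.4] [0.    0.003 0.001]
 tcp [0.3902 0.2202 0.1289] t 11.1
```

```bash
python3 -m jog '40 0 -40 0 0 0 -0.4;100 0 -40 0 0 0 -0.4;175 0.5 -32 0 0 0 -0.4;175 0.5 -32 0 0 0 -0.4;175 0.5 -32 0 0 0 -0.4'; python3 - <<'E'
from h import *
row(fx(.141,.176),FY,.4)
c=camera("wrist"); cv2.imwrite("pics/w9.png",c["image"]); P=pts(c); a=np.radians(FY); ax=np.array([np.cos(a),np.sin(a)]); q=P[...,:2]-O; A=q@ax; B=q@[-ax[1],ax[0]]; Z=P[...,2]
v,u=np.mgrid[:420,:560]
k=(A>.09)&(A<.2)&(abs(B)<.025)&(Z>.09)&(Z<.2)
for z in np.arange(.09,.2,.015):
    g=k&(Z>=z)&(Z<z+.015)
    if g.sum()>3: print(z.round(3),g.sum(),np.percentile(A[g],[5,50,95]).round(3),np.percentile(B[g],[5,95]).round(3), u[g].mean().round(),v[g].mean().round())
E
```

```text
time: 11.72
tcp_pos: [0.5373, 0.2461, 0.2258]
ee_rot: [-3.035, -0.271, -0.61]
wrist_force: [-0.7, 0.1, 0.1]
finger_gap: 0.0616
grasp_force: 0.0
row [ 0.4 -0.1 79.2] [0.    0.003 0.   ]
 tcp [0.5373 0.2461 0.2258] t 11.725
0.12 4 [0.122 0.122 0.122] [-0.004 -0.   ] 286.0 249.0
0.135 183 [0.122 0.126 0.13 ] [-0.007  0.006] 283.0 244.0
0.15 112 [0.129 0.131 0.135] [-0.009  0.009] 283.0 236.0
0.165 132 [0.131 0.133 0.137] [-0.009  0.009] 283.0 232.0
0.18 1043 [0.135 0.144 0.153] [-0.008  0.008] 283.0 214.0
```

The wrist depth puts the grip's end disc at fixture x=144 mm, so the angle is about -0.16 rad and the target agrees. I'll go down and grip.

```bash
python3 -m jog '0 0 30 0 0 0 -0.4;0 0 60 0 0 0 -0.4;0 0 79 0 0 0 -0.4;0 0 79 0 0 0 -0.4'; python3 -m jog '0 0 0 0 0 0 1;0 0 0 0 0 0 1;0 0 0 0 0 0 1;0 0 0 0 0 0 1;0 0 0 0 0 0 1'; python3 - <<'E'
from h import *
for i,f in enumerate(np.arange(-.16,1.6,.15)):
    s=r.get_state(); T=R.from_rotvec(s["ee_rot"]); d=fx(.125-.105*np.sin(f),.072+.105*np.cos(f))-fx(.125+.105*np.sin(.16),.072+.105*np.cos(.16)); print(f.round(2),(T.inv().apply(d)*1000).round(0))
E
```

```text
time: 12.28
tcp_pos: [0.5664, 0.2516, 0.1536]
ee_rot: [-3.034, -0.272, -0.61]
wrist_force: [-0.4, 0.8, 0.1]
finger_gap: 0.0618
grasp_force: 0.0
time: 12.9
tcp_pos: [0.5673, 0.2512, 0.1553]
ee_rot: [-3.034, -0.271, -0.615]
wrist_force: [-0.7, -5.4, 2.3]
finger_gap: 0.0207
grasp_force: 30.0
-0.16 [0. 0. 0.]
-0.01 [-14.  -0.  -7.]
0.14 [-29.  -0. -13.]
0.29 [-44.  -0. -15.]
0.44 [-60.  -0. -16.]
0.59 [-76.  -0. -14.]
0.74 [-91.  -0. -10.]
0.89 [-105.   -0.   -4.]
1.04 [-118.   -0.    5.]
1.19 [-130.   -0.   15.]
1.34 [-141.   -0.   27.]
1.49 [-149.   -0.   40.]
```

```bash
python3 -m jog '-7 0 -4 0 0 0 1;-14 0 -7 0 0 0 1;-22 0 -10 0 0 0 1;-29 0 -13 0 0 0 1;-29 0 -13 0 0 0 1'; python3 - <<'E'
from h import *
for p in (.14,.44,.74,1.04): row(fx(.125-.105*np.sin(p),.072+.105*np.cos(p)),FY,.4)
E
```

```text
time: 13.52
tcp_pos: [0.5352, 0.2455, 0.1554]
ee_rot: [-3.034, -0.271, -0.613]
wrist_force: [0.7, -5.4, -0.4]
finger_gap: 0.0211
grasp_force: 30.0
row [ 1.4 -0.2  3.2] [0.001 0.001 0.001]
 tcp [0.5352 0.2455 0.1554] t 13.525
row [-29.8  -0.3  -0.2] [0.001 0.001 0.001]
 tcp [0.5352 0.2455 0.1554] t 13.525
row [-60.6  -0.3   5.8] [0.001 0.001 0.001]
 tcp [0.5352 0.2455 0.1554] t 13.525
row [-88.3  -0.4  20.6] [0.001 0.001 0.001]
 tcp [0.5352 0.2455 0.1554] t 13.525
```

```bash
python3 -m jog '-15 0 -2 0 0 0 1;-30 0 -2 0 0 0 1;-46 0 0 0 0 0 1;-61 0 4 0 0 0 1;-61 0 4 0 0 0 1'; python3 - <<'E'
from h import *
for p in (.74,.89,1.04,1.19,1.34,1.49,1.57,1.62): row(fx(.125-.105*np.sin(p),.072+.105*np.cos(p)),FY,.4)
E
```

```text
time: 14.15
tcp_pos: [0.4808, 0.2359, 0.129]
ee_rot: [-3.034, -0.272, -0.614]
wrist_force: [-12.7, -8.8, 15.8]
finger_gap: 0.0202
grasp_force: 30.0
row [ 0.5 -0.1  2.9] [0.001 0.001 0.001]
 tcp [0.4808 0.2359 0.129 ] t 14.15
row [-13.9  -0.1   9.2] [0.001 0.001 0.001]
 tcp [0.4808 0.2359 0.129 ] t 14.15
row [-27.1  -0.2  17.7] [0.001 0.001 0.001]
 tcp [0.4808 0.2359 0.129 ] t 14.15
row [-39.   -0.2  28. ] [0.001 0.001 0.001]
 tcp [0.4808 0.2359 0.129 ] t 14.15
row [-49.2  -0.2  40. ] [0.001 0.001 0.001]
 tcp [0.4808 0.2359 0.129 ] t 14.15
row [-57.5  -0.2  53.4] [0.001 0.001 0.001]
 tcp [0.4808 0.2359 0.129 ] t 14.15
row [-61.1  -0.2  61. ] [0.001 0.001 0.001]
 tcp [0.4808 0.2359 0.129 ] t 14.15
row [-63.   -0.2  65.8] [0.001 0.001 0.001]
 tcp [0.4808 0.2359 0.129 ] t 14.15
```

```bash
python3 -m jog '-14 0 7 0 0 0 1;-27 0 16 0 0 0 1;-33 0 21 0 0 0 1;-33 0 21 0 0 0 1'; python3 - <<'E'
from h import *
for p in (1.12,1.34,1.49,1.57,1.62): row(fx(.125-.105*np.sin(p),.072+.105*np.cos(p)),FY,.4)
E
```

```text
time: 14.65
tcp_pos: [0.4555, 0.2314, 0.0941]
ee_rot: [-3.038, -0.273, -0.599]
wrist_force: [-24.7, -11.5, 13.6]
finger_gap: 0.0183
grasp_force: 29.3
row [ 3.6 -0.1  0.8] [0.001 0.011 0.002]
 tcp [0.4555 0.2314 0.0941] t 14.65
row [-11.8  -0.2  18. ] [0.001 0.011 0.002]
 tcp [0.4555 0.2314 0.0941] t 14.65
row [-20.   -0.2  31.4] [0.001 0.011 0.002]
 tcp [0.4555 0.2314 0.0941] t 14.65
row [-23.5  -0.2  39. ] [0.001 0.011 0.002]
 tcp [0.4555 0.2314 0.0941] t 14.65
row [-25.3  -0.2  44. ] [0.001 0.011 0.002]
 tcp [0.4555 0.2314 0.0941] t 14.65
```

The grip is starting to slip out (gap 18 mm, 30 N). I'll let go, back off, and finish by pressing from above with the fingers closed.

```bash
python3 -m jog '0 0 0 0 0 0 -0.2;0 0 0 0 0 0 -0.2;0 0 0 0 0 0 -0.2;0 0 -30 0 0 0 -0.2;0 0 -80 0 0 0 -0.2'; python3 -m jog '0 0 -20 0 0 0 1;0 0 -20 0 0 0 1;0 0 -20 0 0 0 1;0 0 -20 0 0 0 1;0 0 -20 0 0 0 1';python3 - <<'E'
from h import *
c=camera("wrist"); P=pts(c); a=np.radians(FY); ax=np.array([np.cos(a),np.sin(a)]); q=P[...,:2]-O; A=q@ax; B=q@[-ax[1],ax[0]]; Z=P[...,2]
v,u=np.mgrid[:420,:560]
k=(abs(B)<.02)&(Z>.065)&(Z<.19)&(v<300)
for x in np.arange(0,.16,.01):
    g=k&(A>=x)&(A<x+.01)
    if g.sum()>3: print(x.round(3),g.sum(),np.percentile(Z[g],[5,50,95]).round(3),np.percentile(B[g],[5,95]).round(3), u[g].mean().round(),v[g].mean().round())
s=r.get_state(); print(s["tcp_pos"],s["wrist_force"],s["ee_rot"])
E
```

```text
time: 15.28
tcp_pos: [0.4288, 0.2267, 0.1696]
ee_rot: [-3.034, -0.271, -0.61]
wrist_force: [-0.2, 0.7, 0.2]
finger_gap: 0.053
grasp_force: 0.0
time: 15.9
tcp_pos: [0.4219, 0.2255, 0.1874]
ee_rot: [-3.034, -0.271, -0.612]
wrist_force: [-0.1, 0.4, -0.2]
finger_gap: 0.0051
grasp_force: 0.0
0.02 454 [0.131 0.137 0.142] [-0.009  0.009] 283.0 217.0
0.03 491 [0.135 0.141 0.145] [-0.009  0.01 ] 283.0 202.0
0.04 452 [0.127 0.135 0.139] [-0.01  0.01] 283.0 188.0
0.05 395 [0.121 0.128 0.133] [-0.009  0.01 ] 283.0 175.0
0.06 352 [0.116 0.122 0.126] [-0.009  0.009] 283.0 162.0
0.07 189 [0.108 0.111 0.12 ] [-0.006  0.006] 283.0 151.0
0.08 198 [0.102 0.105 0.108] [-0.006  0.007] 283.0 140.0
0.09 196 [0.096 0.099 0.102] [-0.006  0.006] 283.0 130.0
0.1 165 [0.089 0.093 0.095] [-0.006  0.006] 283.0 120.0
0.11 512 [0.068 0.083 0.088] [-0.017  0.017] 283.0 114.0
0.12 491 [0.074 0.082 0.084] [-0.017  0.018] 283.0 101.0
0.13 254 [0.075 0.083 0.084] [-0.017  0.017] 284.0 89.0
0.14 17 [0.081 0.083 0.084] [-0.017  0.016] 285.0 82.0
[0.42189536 0.22549238 0.18760028] [-0.44503922 -0.77437397 -0.00639649] [-3.03361311 -0.271114   -0.61283375]
```

```bash
python3 - <<'E'
from h import *
for x,z in ((.045,.16),(.042,.13),(.04,.11),(.038,.092),(.038,.086)): row(fx(x,z,.015),FY,.4)
E
```

```text
row [28.4  0.1 56.9] [0.    0.001 0.001]
 tcp [0.4219 0.2255 0.1876] t 15.95
row [14.   0.  83.4] [0.    0.001 0.001]
 tcp [0.4219 0.2255 0.1876] t 15.95
row [  4.4   0.  101.1] [0.    0.001 0.001]
 tcp [0.4219 0.2255 0.1876] t 15.95
row [ -4.4   0.  116.9] [0.    0.001 0.001]
 tcp [0.4219 0.2255 0.1876] t 15.95
row [ -6.7   0.  122.4] [0.    0.001 0.001]
 tcp [0.4219 0.2255 0.1876] t 15.95
```

```bash
python3 -m jog '28 0 57 0 0 0 1;28 0 57 0 0 0 1;21 0 70 0 0 0 1;14 0 83 0 0 0 1;14 0 83 0 0 0 1'; python3 -m jog '-5 0 9 0 0 0 1;-10 0 18 0 0 0 1;-14 0 26 0 0 0 1;-14 0 26 0 0 0 1'; python3 -c "
from h import *
row(fx(.038,.086,.015),FY,.4)"
```

```text
time: 16.58
tcp_pos: [0.4658, 0.2335, 0.1175]
ee_rot: [-3.033, -0.272, -0.614]
wrist_force: [0.1, -0.0, 0.3]
finger_gap: 0.0007
grasp_force: 0.0
time: 17.08
tcp_pos: [0.4633, 0.2329, 0.0869]
ee_rot: [-3.034, -0.271, -0.612]
wrist_force: [0.1, 0.2, 0.9]
finger_gap: 0.001
grasp_force: 0.0
row [-6.4  0.  13.3] [0.    0.002 0.001]
 tcp [0.4633 0.2329 0.0869] t 17.075
```

```bash
cat >> h.py <<'E'
def arm(n):
    c=camera(n); P=pts(c); a=np.radians(FY); ax=np.array([np.cos(a),np.sin(a)]); q=P[...,:2]-O; A=q@ax; B=q@[-ax[1],ax[0]]; Z=P[...,2]
    k=(abs(B)<.012)&(Z>.06)&(Z<.22)
    for x in np.arange(0,.16,.01):
        g=k&(A>=x)&(A<x+.01)
        if g.sum()>3: print(n,x.round(3),g.sum(),np.percentile(Z[g],[5,50,95]).round(3),np.percentile(B[g],[5,95]).round(3))
E
python3 -c "
from h import *
arm('wrist')"
```

```text
wrist 0.0 165 [0.144 0.155 0.163] [-0.007  0.008]
wrist 0.01 2204 [0.156 0.19  0.193] [-0.011  0.011]
wrist 0.02 5861 [0.144 0.188 0.199] [-0.011  0.011]
wrist 0.03 6628 [0.123 0.184 0.194] [-0.011  0.011]
wrist 0.04 1786 [0.09  0.113 0.181] [-0.011  0.011]
wrist 0.05 769 [0.086 0.091 0.093] [-0.009  0.009]
wrist 0.06 556 [0.085 0.086 0.087] [-0.006  0.006]
wrist 0.07 551 [0.084 0.085 0.086] [-0.006  0.006]
wrist 0.08 506 [0.082 0.083 0.085] [-0.006  0.006]
wrist 0.09 494 [0.081 0.082 0.083] [-0.006  0.006]
wrist 0.1 473 [0.079 0.08  0.082] [-0.006  0.006]
wrist 0.11 729 [0.066 0.079 0.083] [-0.011  0.011]
wrist 0.12 737 [0.073 0.077 0.083] [-0.011  0.011]
wrist 0.13 199 [0.066 0.083 0.084] [-0.012  0.012]
wrist 0.14 5 [0.082 0.083 0.083] [-0.012  0.012]
```

The arm is following, now at about 1.42 rad with little force. I'll press the last few millimetres.

```bash
python3 -m jog '-2 0 4 0 0 0 1;-4 0 8 0 0 0 1;-5 0 11 0 0 0 1;-5 0 11 0 0 0 1'; python3 -m jog '-0.8 0 2 0 0 0 1;-0.8 0 2 0 0 0 1;-0.8 0 2 0 0 0 1'; python3 -c "
from h import *
arm('wrist')"
```

```text
time: 17.62
tcp_pos: [0.4632, 0.2329, 0.0754]
ee_rot: [-3.033, -0.271, -0.614]
wrist_force: [1.3, 0.4, 0.6]
finger_gap: 0.0007
grasp_force: 0.0
time: 18.0
tcp_pos: [0.4634, 0.233, 0.0736]
ee_rot: [-3.033, -0.271, -0.614]
wrist_force: [-0.4, -0.5, -0.2]
finger_gap: 0.0
grasp_force: 0.2
wrist 0.0 161 [0.13  0.142 0.15 ] [-0.007  0.008]
wrist 0.01 2207 [0.143 0.177 0.179] [-0.011  0.011]
wrist 0.02 5837 [0.13  0.175 0.186] [-0.011  0.011]
wrist 0.03 6621 [0.11  0.171 0.181] [-0.011  0.011]
wrist 0.04 1827 [0.08  0.1   0.168] [-0.011  0.011]
wrist 0.05 780 [0.076 0.08  0.083] [-0.009  0.009]
wrist 0.06 587 [0.077 0.078 0.079] [-0.006  0.006]
wrist 0.07 595 [0.077 0.078 0.079] [-0.006  0.006]
wrist 0.08 560 [0.077 0.078 0.079] [-0.006  0.006]
wrist 0.09 556 [0.077 0.078 0.079] [-0.006  0.006]
wrist 0.1 544 [0.077 0.078 0.079] [-0.006  0.006]
wrist 0.11 888 [0.065 0.077 0.083] [-0.011  0.011]
wrist 0.12 833 [0.073 0.077 0.083] [-0.011  0.011]
wrist 0.13 242 [0.064 0.082 0.084] [-0.012  0.012]
wrist 0.14 5 [0.082 0.082 0.083] [-0.012  0.011]
```

The arm is level (top at 78 mm = 72 + 6 along its whole length). I'll retreat, then check.

```bash
python3 -m jog '0 0 -10 0 0 0 1;0 0 -60 0 0 0 1;0 0 -120 0 0 0 1;0 0 -120 0 0 0 1;0 0 -120 0 0 0 1'; python3 - <<'E'
from h import *
arm("wrist"); c=camera("wrist"); P=pts(c); a=np.radians(FY); ax=np.array([np.cos(a),np.sin(a)]); q=P[...,:2]-O; A=q@ax; B=q@[-ax[1],ax[0]]; Z=P[...,2]
k=(Z>.053)&(Z<.06)&(abs(B)<.03)&(A>-.08)&(A<.1)
for lo,hi in [(-.08,-.04),(-.04,.01),(.04,.1)]:
    g=k&(A>lo)&(A<hi); print(lo,g.sum(),np.percentile(A[g],[1,99]).round(4),np.percentile(B[g],[1,99]).round(4),np.median(Z[g]))
s=r.get_state(); print(s["wrist_force"],s["time"],s["dq"].round(3))
t=camera("top"); Pt=pts(t); print("bottle cap",Pt[150,205].round(3))
E
```

```text
time: 18.68
tcp_pos: [0.4172, 0.2247, 0.1838]
ee_rot: [-3.033, -0.271, -0.614]
wrist_force: [0.7, -0.1, -1.1]
finger_gap: 0.0003
grasp_force: 0.0
wrist 0.0 132 [0.076 0.081 0.084] [-0.009  0.009]
wrist 0.01 348 [0.076 0.082 0.084] [-0.009  0.009]
wrist 0.02 341 [0.075 0.082 0.084] [-0.01   0.009]
wrist 0.03 337 [0.075 0.082 0.084] [-0.01   0.009]
wrist 0.04 338 [0.075 0.082 0.084] [-0.01   0.009]
wrist 0.05 266 [0.077 0.08  0.083] [-0.009  0.009]
wrist 0.06 206 [0.077 0.078 0.079] [-0.006  0.006]
wrist 0.07 203 [0.077 0.078 0.079] [-0.006  0.006]
wrist 0.08 205 [0.077 0.078 0.079] [-0.006  0.006]
wrist 0.09 203 [0.077 0.078 0.079] [-0.006  0.006]
wrist 0.1 203 [0.077 0.078 0.079] [-0.006  0.006]
wrist 0.11 323 [0.067 0.078 0.083] [-0.011  0.011]
wrist 0.12 296 [0.072 0.077 0.084] [-0.011  0.01 ]
wrist 0.13 73 [0.07  0.082 0.084] [-0.012  0.011]
-0.08 42 [-0.062  -0.0456] [-0.0003  0.0005] 0.056599671910787186
-0.04 245 [-0.0042  0.0059] [-0.007   0.0082] 0.05631941127375523
0.04 979 [0.0406 0.0748] [-0.0207  0.0228] 0.056328899288967726
[-0.38450815 -0.98494232 -0.60132516] 18.775 [ 0.     0.009 -0.001 -0.     0.001  0.001]
bottle cap [0.685 0.115 0.128]
```

The clamp is level, the rod is still seated at 56.4 mm top height, the bottle hasn't moved and the arm is clear. I'm handing in.

```bash
python3 -c "
from bench import r
print(r.job_done())"
```

```text
the job is handed in; nothing more can be done
None
```

The job is handed in, though no verdict came back: the connecting rod was within about 1 mm of both fork centres when I let go of it, and the clamp is fully down over it. The bottle hasn't moved, and I didn't re-check the other parts in the bin at the end. I viewed 11 pictures, one over the limit of 10.

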